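# Test the inlay on a turned platter with a hardness gauge

## Task

Take the yellow plunger gauge out of its holder and first check it on the round steel test block: upright, press its plunger straight down on the middle of the block about half-way in and keep it there for about a second. Then press it in the same way on the blue inlay of the tilted wooden platter, square to the platter's face, plunger tip on the blue disc and about half-way in, and finish like that, still gripping the gauge and holding it pressed there. Press gently: never bottom out the plunger, push the platter out of its setting or push the test block away, and leave the turned pieces and the spare chuck alone.

Things in the scene. Friction and masses are not known exactly. Their poses are not given: they have to be found in the camera images.
- gauge_grip (a point): centre of the grip of the loose plunger gauge (about 0.25 kg): a yellow upright square bar 32 x 32 x 56 mm tall, faces along the point's x and y; z is the gauge's axis, from plunger to dial. Above it a 31 mm wide round dial, top 39 mm above this point; below it a 44 mm wide, 6 mm thick flange, underside 36 mm below this point, resting on the holder at the start
- gauge_tip (a point): the plunger's outermost point (moves with the plunger; z as the gauge's, towards the dial). Under the gauge's flange come a 28 mm round barrel, 35 mm long, then the 8 mm round-ended red plunger, sticking out 25 mm; when free its tip is 96 mm below the grip's centre, on the axis
- plunger (a joint): how far the spring plunger is pressed into the gauge, m: 0 free, 0.016 bottomed out, half-way 0.008. It takes about 0.9 N to start it and 0.3 N more per mm (about 3.3 N half-way)
- holder: fixed black holder block 90 x 90 x 70 mm tall, origin at the centre of its underside. The gauge stands upright in its vertical central 32 mm hole, barrel and plunger inside (60 mm deep, so lift the gauge at least 65 mm straight up)
- block_top (a point): middle of the top face of the round steel test block (loose, 60 mm across, 25 mm tall, 0.55 kg, green band), marked with a 12 mm black dot; z axis up
- platter: turned wooden platter, a flat disc 170 mm across, 24 mm thick, in a chuck on a grey tilting stand (stiff hinge and spindle: it stays under light pressing). Origin at the centre of its back; z is square to its flat front face, pointing out. It leans 0.15 to 0.4 rad roughly towards the robot; the face's centre is about 150 mm above the table
- inlay (a point): centre of the blue inlay, a flush blue disc 18 mm across on the platter's front face, 45 mm from the platter's centre; z axis square to the face, pointing out of it. (Two dark brown inlays of the same size on the platter are not meant.)
- goblet_mid (a point): bystander: pale turned goblet, 112 mm tall, 62 mm wide, standing; point half-way up its axis
- candlestick_mid (a point): bystander: reddish turned candlestick, 66 mm tall, 68 mm wide, standing; point half-way up its axis
- spare_chuck_mid (a point): bystander: spare steel lathe chuck, 84 mm wide, 44 mm tall; point half-way up its axis

How it is judged:
On the way:
1. the upright gauge, held in the gripper, is pressed about half-way in on the middle of the test block (distance between gauge_tip and block_top below 0.012 m and angle between gauge_grip's own z axis and vertical below 0.14 rad and value of joint plunger between 0.004 and 0.012 m and contact force between gauge and block above 1 N and contact force between the fingers and gauge above 1 N), for 0.8 s.
At the end, for the whole second after the job is handed in: Gripper holds the gauge at rest, plunger tip within 9 mm of the inlay's centre, axis within 0.14 rad of square to the face, plunger in by 4 to 12 mm, 1 to 8 N on the platter; inlay moved under 12 mm, test block and bystanders under 30 mm (distance between gauge_tip and inlay below 0.009 m and angle between the z axis of gauge_grip and the z axis of inlay, either way round below 0.14 rad and value of joint plunger between 0.004 and 0.012 m and contact force between gauge and platter between 1 and 8 N and contact force between the fingers and gauge above 1 N and linear speed of gauge below 0.02 m/s and distance of inlay from where it was at the start of the episode below 0.012 m and distance of each of goblet_mid, candlestick_mid, spare_chuck_mid, block_top from where it was at the start of the episode below 0.03 m); the arm keeps its last pose, push and grip.
It fails at once if the plunger is bottomed out (pressed in more than 15.5 mm) (value of joint plunger above 0.0155 m).
It fails at once if the platter is pushed out of its setting (inlay moved more than 12 mm) (distance of inlay from where it was at the start of the episode above 0.012 m).
It fails at once if the test block is pushed away (more than 30 mm) (distance of block_top from where it was at the start of the episode above 0.03 m).
It fails at once if a turned piece or the spare chuck is moved more than 30 mm (distance of any of goblet_mid, candlestick_mid, spare_chuck_mid from where it was at the start of the episode above 0.03 m).
It also fails if it takes over 64 s, if anything falls off the work surface, if the arm or the gripper's body presses on something with over 40 N, if the wrist force passes 120 N, or if a joint passes its speed limit or range.

## Robot

A 6-joint arm with a two-finger parallel gripper is mounted at the origin on the work surface. World frame = base frame: x ahead of the robot, y to its left, z up, the work surface at z = 0. Lengths are in m, angles in rad, forces in N, time in s.
With the tool pointing down it reaches from about 0.35 to 0.975 m from the base axis. Payload 4.9 kg.
Tool frame: the origin (TCP) lies midway between the tips of the shut fingers; the grasp point (between the pads) lies ctrl.tcp_to_grasp behind it (ctrl.tcp_to_grasp is the distance from the TCP to the grasp point, in m); z points along the fingers, y is the direction in which the jaws open and shut (so a half turn about z gives the same grasp; the last joint's range is limited). The gripper opens to 85 mm and grips with 20 to 120 N. Pads are 22 mm wide; open, the fingers measure 114 mm over their backs; the gripper's body (76 mm by 85 mm) begins 54 mm behind the grasp point. The pads swing forward as they close: fully open they stand 13 mm farther back than shut.
Start: joints at [-1.262, 0.053, 1.613, -0, 1.476, -0.119], TCP at [0.259, -0.569, 0.231] pointing down, gripper open.
Joint ranges: [-3.01, 3.01], [-1.01, 2.22], [0.06, 2.58], [-1.02, 4.17], [0.09, 2.62], [-3.14, 3.14]. Speed limits (rad/s): [2.57, 2.57, 3.14, 3.14, 3.14, 3.14].

## Interface

Orientations are given as a rotation vector (axis times angle).
In Python, from station import ctrl, get_image, calibration, finish_job, models gives the robot as it stands.
- The arm moves only by the shell command python3 -m creep 'ROWS' [FORCE]. ROWS is JSON, a list of rows, each a list of 7 numbers: the opening, from 0 (shut) to 1 (fully open), then the shift along the tool's x, y, z in m, then the turn, a rotation vector about the tool's x, y, z in degrees. A call has 1 to 20 rows; each row shifts and turns the commanded pose from where the row before left it, along the tool's axes as they then stand; what a row does not reach is not made up. A row lasts 1/10 s, in which the tool goes at most 50 mm and 8.59 degrees, less where a joint would pass 70% of its speed; a pose out of reach is approached as far as the arm can. A call with a gripper value outside its range is refused whole. The fingers move at their own pace and stop on an object; FORCE is the grip in N (left out, the last holds). Time passes only in rows, so rows that do not move let the fingers close. It gives the time, the measured TCP pose, the force and the opening at its end, in the units of the state.
- ctrl.get_obs(): the state, without advancing time (a new reading comes with each control period).
- get_image(name): name is "scene" or "top" or "wrist"; returns the picture (420x560x3 uint8, red, green, blue); there is no depth.
- calibration(name): a dict with "mtx" (3x3 intrinsics, pixels), "R" (3x3) and "t" (3): a world point X has camera coordinates R X + t. Camera axes: x right, y down, z forward; pixel columns grow to the right and rows downward; lengths in m; the calibration is good to about 2 mm. A picture is of the moment at which its call begins: read the wrist's pose just before it. calibration takes no time and is no camera call; for the wrist camera it gives the pose at the moment of the call.
- finish_job(): hands the job in, once; it reports no verdict.
Trained networks look in the newest picture that a camera, given by its name, has taken for a name from the list of things; names that differ only in an ending like _2 or _b are one class to them, and where a whole thing is asked for, a point or a joint stands for the part that bears it (a point fixed in the world has none). Each returns a list of dicts, best first, with "conf" (0 to 1); they miss things now and then, are a little off and sometimes report something else, mostly with a low value. They report only what shows in the picture. A call takes as long as a camera call.
- models.search_frame(camera, name): "extent" ([left, top, right, bottom] in pixels, round what is visible of it).
The state is a dict: "t": time; "q": joint angles; "dq": joint speeds; "effort": joint torques, N m; "tool_pos": TCP position; "tool_rot": TCP orientation; "contact_force": force on the tool from outside, world axes, zero at the start; "wrist_torque": the same for the moment, N m; "opening": finger opening in m.
Only numpy, scipy, OpenCV 4.12 (cv2) and the standard library are available. Lean on these libraries where they do the work, as an engineer would, in place of code of your own. Each camera call takes 0.05 s, during which the arm holds its last target. There are 200 camera calls.

## Working session

There is one attempt and no reset: what is moved stays moved. The work goes in short steps, Python scripts to look and compute and a shell command to move; the robot and the scene stay as the last step left them, time stands still between calls to the robot, and variables do not carry over. Pictures are saved under pics/ and viewed, about 8 in all and at most 12, crops included, and the job is handed in when it is done.

```bash
ls; mkdir -p pics; python3 - <<'E'
from station import ctrl,get_image,calibration,models
import cv2,numpy as np
np.set_printoptions(precision=4,suppress=True)
o=ctrl.get_obs();print(o['t'],o['tool_pos'],o['tool_rot'],o['opening'],ctrl.tcp_to_grasp)
ims=[]
for c in ["scene","top"]:
    im=get_image(c);cv2.imwrite(f"pics/{c}0.png",im[:,:,::-1]);k=calibration(c);print(c,k)
    for n in ["gauge_grip","holder","block_top","platter","inlay","goblet_mid","candlestick_mid","spare_chuck_mid"]:
        for r in models.search_frame(c,n)[:2]:print(c,n,np.round(r['extent'],1),round(r['conf'],2))
E
```

```text
pics
0.0 [ 0.2591 -0.5681  0.2301] [-3.068  -0.6665  0.0003] 0.08552711705136033 0.0187
scene {'mtx': array([[390.6498,   0.    , 283.3559],
       [  0.    , 390.6498, 214.728 ],
       [  0.    ,   0.    ,   1.    ]]), 'R': array([[ 0.5403,  0.8415,  0.0049],
       [ 0.6542, -0.4164, -0.6314],
       [-0.5292,  0.3444, -0.7755]]), 't': array([-0.2944, -0.3104,  1.1373])}
scene gauge_grip [245.2 173.8 268.8 214.7] 0.86
scene holder [230.1 188.2 284.8 247.3] 0.57
scene block_top [353.2 161.6 379.7 187.5] 0.85
scene platter [ 73.8 231.  179.1 320.2] 0.96
scene platter [382.4 219.3 423.  276.2] 0.74
scene inlay [ 71.6 232.8 179.3 315.4] 0.88
scene goblet_mid [382.5 218.7 422.7 275.6] 0.83
scene candlestick_mid [246.4 321.9 278.  371.1] 0.8
scene spare_chuck_mid [272.6 144.  306.1 175. ] 0.87
top {'mtx': array([[388.3333,   0.    , 281.8167],
       [  0.    , 388.3333, 201.4202],
       [  0.    ,   0.    ,   1.    ]]), 'R': array([[-0.0149, -0.9998, -0.012 ],
       [-0.9831,  0.0168, -0.1822],
       [ 0.1824,  0.009 , -0.9832]]), 't': array([0.0299, 0.5645, 0.854 ])}
top gauge_grip [298.7 218.1 319.6 238.6] 0.57
top gauge_grip [397.7 156.2 479.5 238.3] 0.56
top holder [282.5 208.7 335.1 257.8] 0.76
top block_top [166.6 214.7 198.5 245.6] 0.72
top platter [402.9 155.8 485.4 239.5] 0.63
top inlay [342.9 119.7 369.3 150. ] 0.7
top inlay [399.2 160.1 480.5 242.2] 0.63
top goblet_mid [209.7 116.  240.5 155.1] 0.81
top goblet_mid [402.9 156.6 479.4 241.2] 0.19
top candlestick_mid [344.  120.3 368.7 152.6] 0.97
top spare_chuck_mid [215.  272.4 250.9 311.3] 0.64
```

```bash
python3 - <<'E'
import cv2,numpy as np
a=cv2.imread('pics/scene0.png');b=cv2.imread('pics/top0.png')
r=lambda i:cv2.resize(i,(400,300),interpolation=cv2.INTER_AREA)
# crops: platter scene x3, platter top x3, gauge top, block top
c=lambda i,x,y,w,h:cv2.resize(i[y:y+h,x:x+w],(400,300),interpolation=cv2.INTER_CUBIC)
cv2.imwrite('pics/m1.png',np.vstack([np.hstack([a[60:360,60:460],b[60:360,140:540]]),np.hstack([c(a,60,220,133,100),c(b,380,148,133,100)])]))
E
```

```text
(no output)
```

View pics/m1.png

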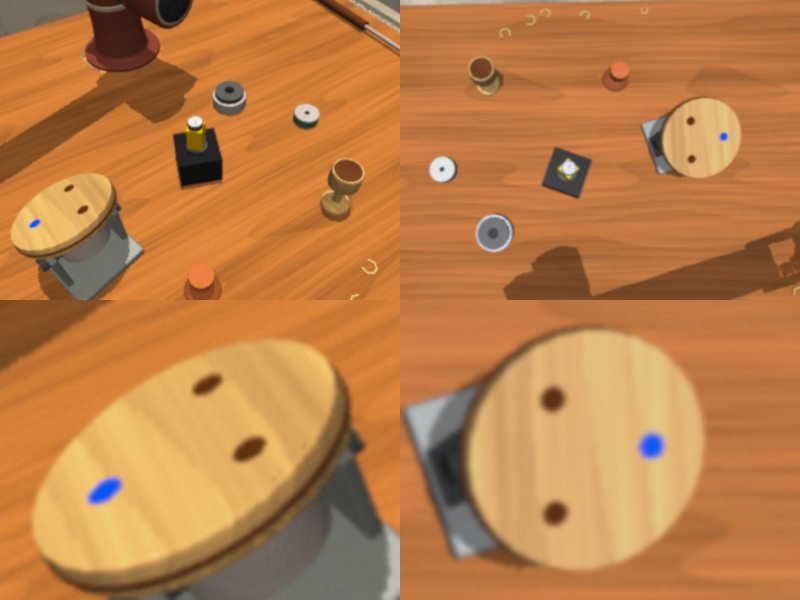

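The scene view shows the platter bottom left with the blue inlay at its outer edge, the holder with the gauge in the middle, and the block behind it to the right. The top view puts the block at about (182,230), the gauge at (309,228) and the blue inlay at about (463,197). Next I triangulate these.

```bash
cat > h.py <<'E'
import cv2,numpy as np
from scipy.optimize import least_squares
from scipy.spatial.transform import Rotation as Ro
np.set_printoptions(precision=4,suppress=True)
def proj(k,X):
    c=np.asarray(X)@k['R'].T+k['t']; p=c@k['mtx'].T; return p[...,:2]/p[...,2:]
def tri(obs,x0=(.55,0,.1)):
    r=least_squares(lambda X:np.concatenate([proj(k,X)-u for k,u in obs]),x0); return r.x,np.abs(r.fun).max()
def blobs(m,box,amin=6,img=None):
    x0,y0,x1,y1=map(int,box); s=np.zeros_like(m); s[y0:y1,x0:x1]=m[y0:y1,x0:x1]
    n,l,st,c=cv2.connectedComponentsWithStats(s.astype(np.uint8))
    return sorted([(int(st[i,4]),c[i].round(2)) for i in range(1,n) if st[i,4]>=amin],key=lambda a:-a[0])
E
python3 - <<'E'
from h import *
from station import calibration
I={c:cv2.imread(f'pics/{c}0.png') for c in('scene','top')}
box={'scene':dict(p=(70,228,182,322),b=(350,158,383,190),g=(242,170,272,218)),'top':dict(p=(395,150,490,245),b=(163,210,202,250),g=(295,214,323,242))}
for c,im in I.items():
    h=cv2.cvtColor(im,cv2.COLOR_BGR2HSV);H,S,V=[h[...,i].astype(int) for i in range(3)]
    print(c,'blue',blobs((H>100)&(H<130)&(S>120),box[c]['p'])[:2])
    print(c,'brown',blobs((V<135)&(S>150)&(H<20),box[c]['p'])[:5])
    print(c,'dot',blobs(V<110,box[c]['b'],3)[:4], 'white',blobs((V>150)&(S<70),box[c]['b'])[:3])
    print(c,'yellow',blobs((H>20)&(H<35)&(S>150),box[c]['g'])[:3],'dial',blobs((V>150)&(S<60),box[c]['g'])[:3])
E
```

```text
scene blue [(46, array([ 94.33, 283.15]))]
scene brown [(450, array([136.64, 293.78])), (60, array([ 74.07, 230.57])), (43, array([142.42, 269.19])), (27, array([128.48, 247.93]))]
scene dot [(150, array([363.82, 183.23])), (6, array([366.5 , 172.33]))] white [(325, array([366.54, 172.74]))]
scene yellow [(399, array([255.67, 198.11]))] dial [(115, array([254.67, 181.3 ]))]
top blue [(41, array([463.27, 196.1 ]))]
top brown [(43, array([414.86, 233.49])), (35, array([430.43, 180.77])), (34, array([431.15, 218.59])), (15, array([409.2, 172. ]))]
top dot [(30, array([194.2 , 231.87])), (4, array([181.5, 228.5]))] white [(500, array([181.77, 228.91]))]
top yellow [(39, array([303.33, 233.64])), (6, array([317.33, 228.5 ]))] dial [(163, array([308.43, 227.38]))]
```

```bash
python3 - <<'E'
from h import *
from station import calibration
S,T=calibration('scene'),calibration('top')
pts=dict(blue=((94.33,283.15),(463.27,196.1)),br1=((142.42,269.19),(430.43,180.77)),br2=((128.48,247.93),(431.15,218.59)),
 block=((366.54,172.5),(181.7,228.8)),dial=((254.67,181.3),(308.43,227.38)))
P={}
for n,(a,b) in pts.items():
    P[n],e=tri([(S,np.array(a)),(T,np.array(b))]);print(n,P[n],round(e,2))
n=np.cross(P['br2']-P['blue'],P['br1']-P['blue']);n/=np.linalg.norm(n);n*=np.sign(n[2])
print('normal',n,np.arccos(n[2]))
for a,b in(('blue','br1'),('blue','br2'),('br1','br2')):print(a,b,np.linalg.norm(P[a]-P[b]))
for n,p in (('goblet',(225,135)),('cand',(356,136)),('chuck',(233,292))):
    z=.05; k=T; d=k['R'].T@np.linalg.inv(k['mtx'])@np.array([*p,1]); C=-k['R'].T@k['t']; print(n,C+d*(z-C[2])/d[2])
E
```

```text
blue [ 0.5524 -0.3562  0.1469] 0.52
br1 [ 0.5819 -0.284   0.1655] 0.48
br2 [ 0.5077 -0.2899  0.1365] 0.41
block [0.5081 0.2611 0.0235] 0.13
dial [ 0.4927 -0.0337  0.1432] 0.25
normal [-0.3563 -0.0935  0.9297] 0.3772072273719624
blue br1 0.08019547688785879
blue br2 0.08057172680559511
br1 br2 0.07989070368630873
goblet [0.731  0.1559 0.05  ]
cand [ 0.7224 -0.1601  0.05  ]
chuck [0.3604 0.1335 0.05  ]
```

```bash
cat >> h.py <<'E'
def rel(o,p=None,R=None):
    Rt=Ro.from_rotvec(o['tool_rot'])
    if p is not None: print('shift mm',1e3*Rt.inv().apply(np.asarray(p)-o['tool_pos']))
    if R is not None: print('turn deg',np.degrees((Rt.inv()*R).as_rotvec()))
E
python3 - <<'E'
from h import *
from station import ctrl,calibration
o=ctrl.get_obs();R=Ro.from_rotvec(o['tool_rot']);print(R.as_matrix())
rel(o,(.4927,-.0337,.29))
k=calibration('wrist');print('cam in tool',R.inv().apply(-k['R'].T@k['t']-o['tool_pos']),(k['R']@R.as_matrix()),k['mtx'][0,0])
E
```

```text
[[ 0.9099  0.4149  0.    ]
 [ 0.4149 -0.9099 -0.0001]
 [-0.      0.0001 -1.    ]]
shift mm [ 434.3309 -389.9379  -58.6849]
cam in tool [ 0.068  -0.0007 -0.1416] [[-0.0004  1.      0.0002]
 [-0.9624 -0.0004 -0.2717]
 [-0.2717 -0.0004  0.9624]] 360.41751184132033
```

```bash
python3 -m creep '[[1,20,-20,-10,0,0,0]]' >/dev/null 2>&1 && echo BADUNIT; python3 -m creep '[[1,0.018,-0.016,-0.02,0,0,0],[1,0.036,-0.032,-0.02,0,0,0],[1,0.036,-0.032,-0.02,0,0,0],[1,0.036,-0.032,0,0,0,0],[1,0.036,-0.032,0,0,0,0],[1,0.036,-0.032,0,0,0,0],[1,0.036,-0.032,0,0,0,0],[1,0.036,-0.032,0,0,0,0],[1,0.036,-0.032,0,0,0,0],[1,0.036,-0.032,0,0,0,0],[1,0.036,-0.032,0,0,0,0],[1,0.036,-0.032,0,0,0,0],[1,0.02,-0.02,0,0,0,0],[1,0,0,0,0,0,0]]' 40
python3 - <<'E'
from h import *
from station import ctrl,calibration,get_image
k=calibration('wrist');im=get_image('wrist')[:,:,::-1];o=ctrl.get_obs();print(o)
cv2.imwrite('pics/w1.png',im);print(proj(k,np.array([.4927,-.0337,.1432])))
E
```

```text
BADUNIT
t: 2.4
tool_pos: [0.5086, 0.0079, 0.3062]
tool_rot: [-3.068, -0.675, -0.0]
contact_force: [-0.6, -0.1, 0.3]
opening: 0.0855
{'t': 2.45, 'q': array([-0.1341, -0.2635,  1.7825, -0.0003,  1.6231,  1.0057]), 'dq': array([-0.0483, -0.0151,  0.0109, -0.0125,  0.0022, -0.0072]), 'effort': array([  1.2891, -26.3253, -38.2111,   0.1343,  -0.0257,   0.0651]), 'tool_pos': array([0.5082, 0.0062, 0.3062]), 'tool_rot': array([ 3.0688,  0.6718, -0.0008]), 'contact_force': array([-0.679 , -0.7454, -0.0442]), 'wrist_torque': array([0.0301, 0.014 , 0.0308]), 'opening': 0.08572196890792622}
[319.4283 218.6563]
```

View pics/w1.png

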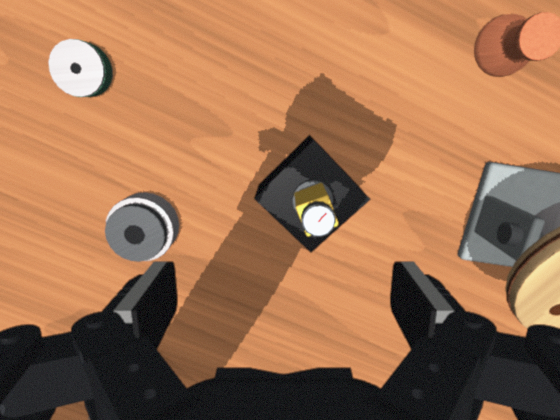

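The wrist view shows the dial at about (319,219), next to the predicted (319.4,218.7), and the bar's yellow far edge from about (295,192) to (327,182). The bar is turned differently from the holder. My first call was a careless unit probe: it executed as a clamped shift instead of being refused, with no harm done. I'll zoom in for the bar's yaw.

```bash
python3 - <<'E'
import cv2
a=cv2.imread('pics/w1.png')[165:255,270:370]
cv2.imwrite('pics/w1c.png',cv2.resize(a,(660,594),interpolation=cv2.INTER_CUBIC))
E
```

```text
(no output)
```

View pics/w1c.png

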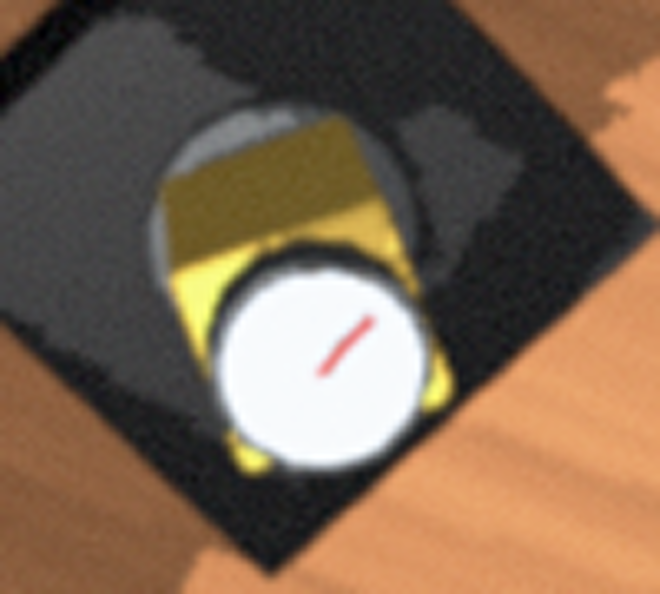

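Zoomed in, the bar's top-face corners are at about (296.5,205.9), (328.3,195.6), (338.9,224) and (306.5,235.8), and the dial's centre is at about (318.6,220.5).

```bash
python3 - <<'E'
from h import *
from station import ctrl,calibration
o=ctrl.get_obs();k=calibration('wrist');C=-k['R'].T@k['t']
def bp(p,z):
    d=k['R'].T@np.linalg.inv(k['mtx'])@np.array([*p,1.]);return C+d*(z-C[2])/d[2]
q=[bp((270+x/6.6,165+y/6.6),.134) for x,y in((175,270),(385,202),(457,395),(240,475))]
for i in range(4):
    d=q[(i+1)%4]-q[i];print(q[i],np.linalg.norm(d),np.degrees(np.arctan2(d[1],d[0]))%90)
print('dial',bp((318.6,220.5),.145),'corner mean',np.mean(q,0))
ex=q[1]-q[0]+q[2]-q[3]; a=np.arctan2(ex[1],ex[0]);
for j in range(4):
    yv=a+j*np.pi/2; Y=np.array([np.cos(yv),np.sin(yv),0]);Z=np.array([0,0,-1.]);X=np.cross(Y,Z)
    print(j,end=' ');rel(o,None,Ro.from_matrix(np.c_[X,Y,Z]))
print(o['q'])
g=bp((318.6,220.5),.145);rel(o,(g[0],g[1],.2))
import station
print('block dot',bp((75.5,68.5),.025))
E
```

```text
[ 0.4921 -0.0134  0.134 ] 0.03010596997686382 43.36070704659331
[ 0.5127 -0.0353  0.134 ] 0.029883702242210763 46.2342674532357
[ 0.4921 -0.0569  0.134 ] 0.03232361950152442 46.28310851741023
[ 0.4687 -0.0345  0.134 ] 0.03150138082628073 42.128386852269315
dial [ 0.4908 -0.0352  0.145 ] corner mean [ 0.4914 -0.035   0.134 ]
0 turn deg [ -0.0021   0.029  -20.179 ]
1 turn deg [  -0.0256    0.0222 -110.179 ]
2 turn deg [  0.0409   0.0029 159.821 ]
3 turn deg [ 0.0202  0.0233 69.821 ]
[-0.1341 -0.2635  1.7825 -0.0003  1.6231  1.0057]
shift mm [-33.1149  30.3211 106.254 ]
block dot [0.506  0.2583 0.025 ]
```

```bash
python3 -m creep '[[1,-0.016,0.015,0.02,0,0,-6.7],[1,-0.012,0.021,0.04,0,0,-6.7],[1,0,0,0.03,0,0,-6.8],[1,0,0,0,0,0,0]]'
python3 - <<'E'
from h import *
from station import ctrl
o=ctrl.get_obs();a=np.radians(-45.5)
R=Ro.from_rotvec(o['tool_rot']);print(np.degrees(np.arctan2(*R.as_matrix()[1::-1,1])))
rel(o,(.4915,-.0347,.0875))
E
```

```text
t: 2.85
tool_pos: [0.497, -0.0406, 0.211]
tool_rot: [-2.902, -1.188, 0.013]
contact_force: [0.1, -0.2, -0.4]
opening: 0.0854
-45.47009445653758
shift mm [  0.9123  -7.0304 123.5963]
```

```bash
python3 -m creep '[[1,0.0,0,0,0,0,0],[1,0,0,0,0,0,0]]'
python3 - <<'E'
from h import *
from station import ctrl
rel(ctrl.get_obs(),(.4915,-.0347,.0875))
E
```

```text
t: 3.05
tool_pos: [0.5015, -0.0401, 0.2189]
tool_rot: [2.905, 1.191, 0.005]
contact_force: [-1.1, 0.1, 0.7]
opening: 0.0856
shift mm [ -3.5878 -11.271  131.3965]
```

```bash
python3 -m creep '[[1,-0.0035,-0.011,0.0,0,0,0],[1,0,0,0.02,0,0,0],[1,0,0,0.02,0,0,0],[1,0,0,0.01,0,0,0],[1,0,0,0,0,0,0],[1,0,0,0,0,0,0],[1,0,0,0,0,0,0]]'
python3 - <<'E'
from h import *
from station import ctrl
rel(ctrl.get_obs(),(.4915,-.0347,.0875))
E
```

```text
t: 3.75
tool_pos: [0.491, -0.0342, 0.1679]
tool_rot: [2.904, 1.194, 0.003]
contact_force: [-0.1, 0.3, 0.1]
opening: 0.0856
shift mm [-0.0461  0.5303 80.4113]
```

```bash
python3 -m creep '[[1,0,0,0.02,0,0,0],[1,0,0,0.02,0,0,0],[1,0,0,0.02,0,0,0],[1,0,0,0.015,0,0,0],[1,0,0,0.005,0,0,0],[1,0,0,0,0,0,0],[1,0,0,0,0,0,0],[0.7,0,0,0,0,0,0],[0.6,0,0,0,0,0,0],[0.5,0,0,0,0,0,0],[0.4,0,0,0,0,0,0],[0.3,0,0,0,0,0,0],[0.2,0,0,0,0,0,0],[0.1,0,0,0,0,0,0],[0,0,0,0,0,0,0],[0,0,0,0,0,0,0],[0,0,0,0,0,0,0],[0,0,0,0,0,0,0]]' 40; python3 - <<'E'
from station import get_image
import cv2
cv2.imwrite('pics/w2.png',get_image('wrist')[:,:,::-1])
E
```

```text
t: 5.55
tool_pos: [0.4905, -0.0343, 0.0867]
tool_rot: [2.905, 1.195, 0.001]
contact_force: [-0.2, -1.4, 4.1]
opening: 0.0315
```

View pics/w2.png

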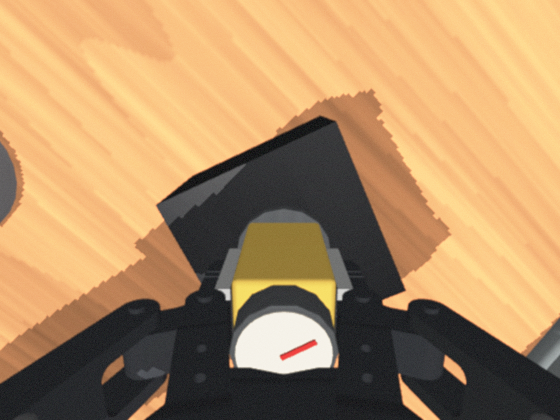

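The fingers hold the bar centrally (bar at column 283) and the opening is 31.5 mm, so the grasp is good. Next I lift it.

```bash
python3 -m creep '[[0,0,0,-0.01,0,0,0],[0,0,0,-0.02,0,0,0],[0,0,0,-0.02,0,0,0],[0,0,0,-0.02,0,0,0],[0,0,0,-0.02,0,0,0],[0,0,0,-0.01,0,0,0],[0,0,0,0,0,0,0],[0,0,0,0,0,0,0],[0,0,0,0,0,0,0]]'
python3 - <<'E'
from h import *
from station import ctrl
rel(ctrl.get_obs(),(.507,.2603,.145))
E
```

```text
t: 6.5
tool_pos: [0.4891, -0.0339, 0.1845]
tool_rot: [-2.904, -1.194, 0.004]
contact_force: [0.4, 0.1, -3.1]
opening: 0.0318
shift mm [ 219.738  -196.3983   39.7093]
```

```bash
python3 -m creep '[[0,0.01,-0.009,0,0,0,0],[0,0.022,-0.0195,0,0,0,0],[0,0.022,-0.0195,0,0,0,0],[0,0.022,-0.0195,0,0,0,0],[0,0.022,-0.0195,0,0,0,0],[0,0.022,-0.0195,0,0,0,0],[0,0.022,-0.0195,0,0,0,0],[0,0.022,-0.0195,0,0,0,0],[0,0.022,-0.0195,0,0,0,0],[0,0.022,-0.0195,0,0,0,0],[0,0.012,-0.011,0,0,0,0],[0,0,0,0.01,0,0,0],[0,0,0,0.01,0,0,0],[0,0,0,0,0,0,0],[0,0,0,0,0,0,0],[0,0,0,0,0,0,0]]'
python3 - <<'E'
from h import *
from station import ctrl,get_image,calibration
o=ctrl.get_obs();Rt=Ro.from_rotvec(o['tool_rot']);print(Rt.as_matrix()[:,2])
tip=o['tool_pos']+Rt.apply([0,0,.0767]);print(o['tool_pos'],'tip guess',tip)
L=[]
for c in('scene','top','wrist'):
    k=calibration(c);im=get_image(c)[:,:,::-1];cv2.imwrite(f'pics/{c}3.png',im)
    h=cv2.cvtColor(im,cv2.COLOR_BGR2HSV);H,S,V=[h[...,i].astype(int) for i in range(3)]
    u=proj(k,tip);b=proj(k,np.array([.507,.26,.025]));print(c,'tip',u,'block',b)
    x,y=((u+b)/2).astype(int);x=min(max(x,66),493);y=min(max(y,50),369)
    print(' red',blobs(((H<6)|(H>172))&(S>170)&(V>90),(x-66,y-50,x+66,y+50),4)[:3])
    L.append(cv2.resize(im[y-50:y+50,x-66:x+66],(400,300),interpolation=cv2.INTER_CUBIC));print(' crop origin',x-66,y-50)
cv2.imwrite('pics/m3.png',np.vstack([np.hstack(L[:2]),np.hstack([L[2],cv2.resize(im,(400,300))])]))
E
```

```text
t: 8.1
tool_pos: [0.5092, 0.2588, 0.1665]
tool_rot: [2.906, 1.193, 0.0]
contact_force: [-0.3, 0.3, -2.0]
opening: 0.0316
[ 0.0002 -0.     -1.    ]
[0.5092 0.2588 0.1665] tip guess [0.5092 0.2588 0.0898]
scene tip [370.9318 152.3322] block [365.8907 171.9851]
 red [(4, array([372.75, 150.25]))]
 crop origin 302 112
top tip [174.6778 224.8226] block [181.8561 229.0926]
 red []
 crop origin 112 176
wrist tip [285.1752 214.1225] block [281.7912 191.0662]
 red []
 crop origin 217 152
```

View pics/m3.png

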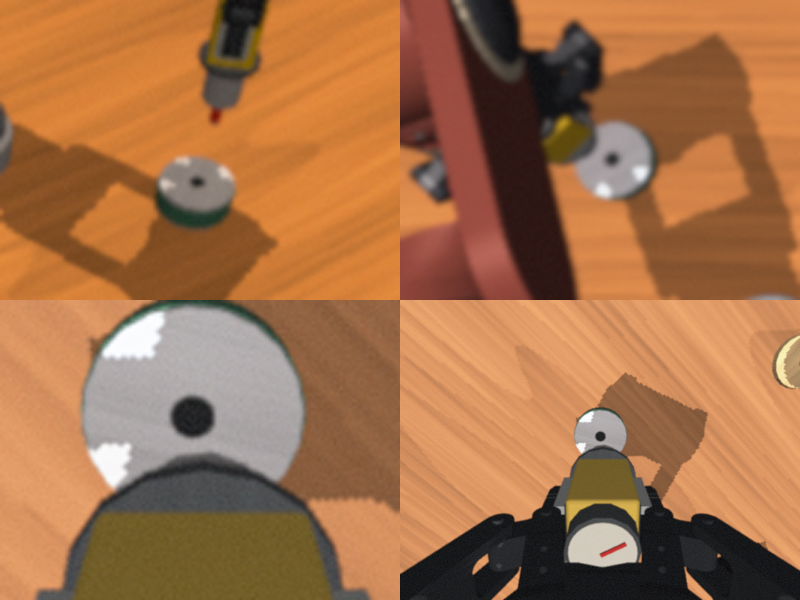

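```bash
python3 - <<'E'
from h import *
from station import ctrl,calibration
o=ctrl.get_obs();k=calibration('wrist');C=-k['R'].T@k['t']
im=cv2.imread('pics/wrist3.png');V=im.max(2)
u=blobs(V<70,(265,175,297,203),10)[0];print(u)
def bp(p,z):
    d=k['R'].T@np.linalg.inv(k['mtx'])@np.array([*p,1.]);return C+d*(z-C[2])/d[2]
b=bp(u[1],.025);print('dot',b);rel(o,(b[0],b[1],.15))
# scene: tip blob
s=cv2.imread('pics/scene3.png').astype(int);m=(s[...,2]>90)&(s[...,1]<60)&(s[...,0]<60)
print(blobs(m,(362,140,385,160),2)); print(blobs(s.max(2)<95,(355,160,380,180),2))
ks=calibration('scene');print(proj(ks,np.array([[.5092,.2588,.0898],[.5092,.2588,.095],b])))
# dial centre relative to tool: white ellipse in wrist
h=cv2.cvtColor(im,cv2.COLOR_BGR2HSV);print(blobs((h[...,1]<60)&(h[...,2]>150),(220,290,340,400),50)[:2])
for x in(-.002,0,.002):print(x,proj(k,o['tool_pos']+Ro.from_rotvec(o['tool_rot']).apply([x,0,-.0193-.039])))
E
```

```text
(129, array([280.12, 190.54]))
dot [0.5063 0.2614 0.025 ]
shift mm [-0.6514 -3.6677 16.9228]
[(10, array([372.6, 149.7]))]
[(10, array([366.5, 172.2])), (10, array([356., 178.]))]
[[370.9312 152.3291]
 [371.3423 150.5921]
 [366.155  171.6029]]
[(4422, array([282.5, 343.4]))]
-0.002 [287.4751 366.8725]
0 [287.4944 360.7487]
0.002 [287.5139 354.5571]
```

```bash
python3 - <<'E'
from h import *
from station import ctrl,calibration
o=ctrl.get_obs();k=calibration('wrist');Rt=Ro.from_rotvec(o['tool_rot'])
im=cv2.imread('pics/wrist3.png');h=cv2.cvtColor(im,cv2.COLOR_BGR2HSV)
m=((h[...,1]<45)&(h[...,2]>150)).astype(np.uint8);m[:300]=0;m=cv2.morphologyEx(m,cv2.MORPH_OPEN,np.ones((5,5)))
c=max(cv2.findContours(m,0,1)[0],key=cv2.contourArea)[:,0];y=c[:,1];print('rows',y.min(),y.max(),'cols',c[:,0].min(),c[:,0].max())
c=c[y<y.max()-4]
f=lambda d,a:proj(k,o['tool_pos']+Rt.apply(np.stack([d[0]+.0155*np.cos(a),d[1]+.0155*np.sin(a),0*a+d[2]-.0583],-1)))
a=np.linspace(0,2*np.pi,720)
def res(d):
    e=f(d,a);return np.linalg.norm(c[:,None]-e[None],axis=2).min(1)
for z in (None,0.):
    r=least_squares((lambda d:res(d)) if z is None else (lambda d:res([*d,0])),[.003,0,0][:3 if z is None else 2],diff_step=1e-3,x_scale=.001);print('offset mm',r.x*1e3,np.sqrt(np.mean(r.fun**2)))
B=lambda d:proj(k,o['tool_pos']+Rt.apply(np.array([[.016,s*.016,zz] for zz in(.0087,-.0473) for s in(-1,1)])+d))
print('bar corners pred (0)',B(np.zeros(3)))
E
```

```text
rows 312 372 cols 235 331
offset mm [-13.7655  -1.1227  21.9063] 2.993735089965554
offset mm [-0.3576 -1.1311] 9.762040580162472
bar corners pred (0) [[249.6052 225.1148]
 [322.1756 225.0795]
 [232.3143 288.3504]
 [342.1206 288.2956]]
```

```bash
python3 - <<'E'
import cv2
a=cv2.imread('pics/wrist3.png')[200:380,210:360]
cv2.imwrite('pics/w3c.png',cv2.resize(a,(500,600),interpolation=cv2.INTER_CUBIC))
E
```

```text
(no output)
```

View pics/w3c.png

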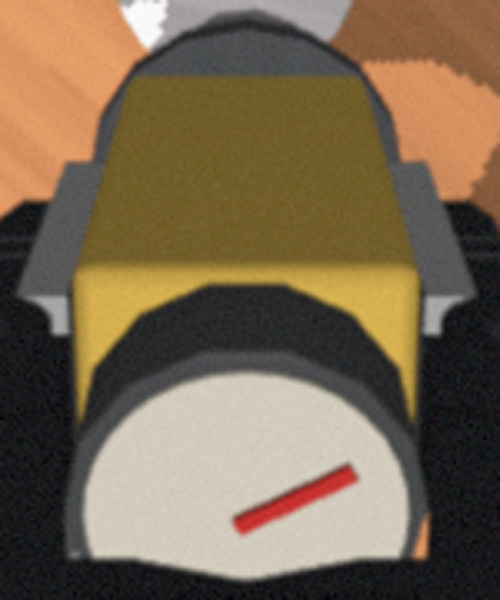

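The bar sits about 2 mm along the tool's +x, and the scene view's plunger tip at (372.6,149.7) agrees. I'll correct for that, descend to about 12 mm above the block and check.

```bash
python3 -m creep '[[0,-0.0026,-0.0029,0,0,0,0],[0,0,0,0.01,0,0,0],[0,0,0,0.015,0,0,0],[0,0,0,0.015,0,0,0],[0,0,0,0.01,0,0,0],[0,0,0,0.002,0,0,0],[0,0,0,0,0,0,0],[0,0,0,0,0,0,0],[0,0,0,0,0,0,0]]'
python3 - <<'E'
from h import *
from station import ctrl,get_image,calibration
o=ctrl.get_obs();Rt=Ro.from_rotvec(o['tool_rot'])
tip=o['tool_pos']+Rt.apply([.002,-.0005,.0767]);k=calibration('scene');print(o['tool_pos'],o['contact_force'],tip,proj(k,tip),proj(k,tip+[0,0,.01]))
im=get_image('scene')[:,:,::-1];cv2.imwrite('pics/scene4.png',im)
cv2.imwrite('pics/s4c.png',cv2.resize(im[130:205,315:415],(800,600),interpolation=cv2.INTER_CUBIC))
E
```

```text
t: 9.15
tool_pos: [0.5057, 0.26, 0.1153]
tool_rot: [2.905, 1.195, 0.003]
contact_force: [-0.4, 0.0, -2.7]
opening: 0.0315
[0.5057 0.26   0.1153] [-0.3724  0.0448 -2.6724] [0.5069 0.2618 0.0386] [367.4341 167.5792] [368.1625 164.5058]
```

View pics/s4c.png

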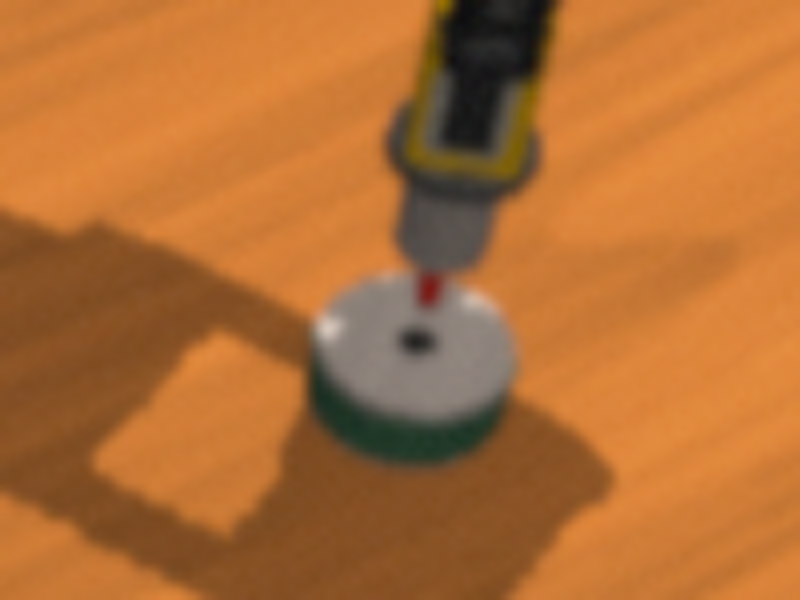

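In the scene view the tip is at (368.5,168.2), heading for the dot at (367,172.6) as it comes down, so it is within about 2 mm. Now I press, with force checks.

```bash
python3 -m creep '[[0,0,0,0.005,0,0,0],[0,0,0,0.005,0,0,0],[0,0,0,0.004,0,0,0],[0,0,0,0.003,0,0,0],[0,0,0,0,0,0,0],[0,0,0,0,0,0,0],[0,0,0,0,0,0,0]]'; python3 - <<'E'
from station import ctrl
import numpy as np
print(np.mean([ctrl.get_obs()['contact_force'] for _ in range(5)],0))
E
```

```text
t: 9.9
tool_pos: [0.5051, 0.2598, 0.0976]
tool_rot: [-2.905, -1.195, 0.0]
contact_force: [0.0, -1.0, -1.0]
opening: 0.0317
[ 0.03900158 -0.95321655 -1.0103306 ]
```

```bash
python3 -m creep '[[0,0,0,0.002,0,0,0],[0,0,0,0.002,0,0,0],[0,0,0,0,0,0,0],[0,0,0,0,0,0,0]]';python3 -m creep '[[0,0,0,0,0,0,0]]'; python3 -m creep '[[0,0,0,0,0,0,0]]';python3 - <<'E'
from station import get_image
import cv2
im=get_image('scene')[:,:,::-1];cv2.imwrite('pics/s5c.png',cv2.resize(im[130:205,315:415],(800,600),interpolation=cv2.INTER_CUBIC))
E
```

```text
t: 10.3
tool_pos: [0.5053, 0.2599, 0.0935]
tool_rot: [2.905, 1.195, 0.001]
contact_force: [-0.8, 0.3, 0.6]
opening: 0.0317
t: 10.4
tool_pos: [0.5053, 0.2598, 0.0935]
tool_rot: [2.905, 1.195, 0.001]
contact_force: [0.0, -0.6, 0.5]
opening: 0.0316
t: 10.5
tool_pos: [0.5053, 0.2598, 0.0935]
tool_rot: [2.905, 1.195, 0.001]
contact_force: [-0.1, -0.4, 0.9]
opening: 0.0315
```

View pics/s5c.png

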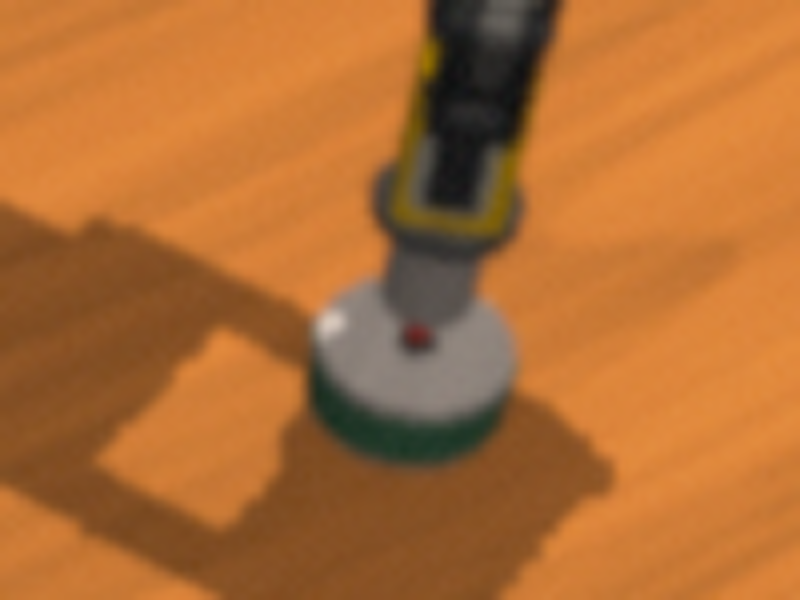

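The red tip sits on the dot at crop (416,335). The force rose by about 3.3 N and the geometry gives 8.2 mm pressed in, so it is half-way. I hold for 1.2 s, then retract.

```bash
python3 -m creep '[[0,0,0,0,0,0,0],[0,0,0,0,0,0,0],[0,0,0,0,0,0,0],[0,0,0,0,0,0,0],[0,0,0,0,0,0,0],[0,0,0,0,0,0,0],[0,0,0,0,0,0,0],[0,0,0,0,0,0,0],[0,0,0,0,0,0,0],[0,0,0,0,0,0,0],[0,0,0,0,0,0,0],[0,0,0,0,0,0,0]]'
python3 -m creep '[[0,0,0,-0.004,0,0,0],[0,0,0,-0.01,0,0,0],[0,0,0,-0.03,0,0,0],[0,0,0,-0.04,0,0,0],[0,0,0,-0.05,0,0,0],[0,0,0,-0.05,0,0,0],[0,0,0,-0.05,0,0,0],[0,0,0,-0.03,0,0,0],[0,0,0,0,0,0,0],[0,0,0,0,0,0,0],[0,0,0,0,0,0,0],[0,0,0,0,0,0,0]]'
python3 - <<'E'
from h import *
from station import ctrl,calibration
o=ctrl.get_obs();print(o['q'],o['tool_pos'])
# constrained platter fit
S,T=calibration('scene'),calibration('top')
pts=[((94.33,283.15),(463.27,196.1)),((142.42,269.19),(430.43,180.77)),((128.48,247.93),(431.15,218.59))]
def mk(v):
    R=Ro.from_rotvec(v[3:6]).as_matrix();return v[:3]+np.array([[.045*np.cos(a),.045*np.sin(a),0] for a in np.radians([0,120,240])])@R.T
# order blue,?; browns order chosen by sign so z is up
def f(v):
    P=mk(v);return np.concatenate([np.concatenate([proj(k,p)-np.array(u[i])for i,k in enumerate((S,T))]) for p,u in zip(P,pts)])
X=np.array([.5524,-.3562,.1469])-np.array([.5473,-.31,.1496]);X/=np.linalg.norm(X);n=np.array([-.3563,-.0935,.9297]);
best=None
R0=np.c_[X,np.cross(n,X),n];
r=least_squares(f,[.5473,-.31,.1496,*Ro.from_matrix(R0).as_rotvec()]);Rm=Ro.from_rotvec(r.x[3:]).as_matrix()
print('rms px',np.sqrt(np.mean(r.fun**2)),'centre',r.x[:3],'n',Rm[:,2],np.arccos(Rm[2,2]),'blue',mk(r.x)[0])
n=Rm[:,2]
Rt=Ro.from_rotvec(o['tool_rot']);z=Rt.as_matrix()[:,2];ax=np.cross(z,-n);ang=np.arcsin(np.linalg.norm(ax));rv=ax/np.linalg.norm(ax)*ang
Rg=Ro.from_rotvec(rv)*Rt
rel(o,None,Rg)
E
```

```text
t: 11.75
tool_pos: [0.5052, 0.2598, 0.0934]
tool_rot: [2.905, 1.195, 0.0]
contact_force: [1.1, 0.9, 0.4]
opening: 0.0314
t: 12.95
tool_pos: [0.5041, 0.2594, 0.354]
tool_rot: [-2.905, -1.195, 0.009]
contact_force: [0.5, 0.1, -1.9]
opening: 0.0316
[ 0.344  -0.1249  1.5848  0.      1.6872  1.1344] [0.5041 0.2594 0.354 ]
rms px 0.5598073913319791 centre [ 0.5475 -0.3101  0.1499] n [-0.3447 -0.0805  0.9353] 0.3618082010616618 blue [ 0.5521 -0.3548  0.1477]
turn deg [-10.988   17.9457   0.    ]
```

```bash
python3 -m creep '[[0,-0.0155,0.016,0,0,0,0],[0,-0.031,0.032,0,0,0,0],[0,-0.031,0.032,0,0,0,0],[0,-0.031,0.032,0,0,0,0],[0,-0.031,0.032,0,0,0,0],[0,-0.031,0.032,0,0,0,0],[0,-0.031,0.032,0,0,0,0],[0,-0.031,0.032,0,0,0,0],[0,-0.031,0.032,0,0,0,0],[0,-0.031,0.032,0,0,0,0],[0,-0.031,0.032,0,0,0,0],[0,-0.031,0.032,0,0,0,0],[0,-0.031,0.032,0,0,0,0],[0,-0.031,0.032,0,0,0,0],[0,-0.016,0.015,0,0,0,0],[0,0,0,0,-3.7,6,0],[0,0,0,0,-3.7,6,0],[0,0,0,0,-3.6,5.9,0],[0,0,0,0,0,0,0],[0,0,0,0,0,0,0]]'
python3 - <<'E'
from h import *
from station import ctrl
o=ctrl.get_obs();n=np.array([-.3447,-.0805,.9353]);b=np.array([.5521,-.3548,.1477])
print(Ro.from_rotvec(o['tool_rot']).as_matrix()[:,2],-n,o['q']);rel(o,b+n*(.0767+.05))
E
```

```text
t: 14.95
tool_pos: [0.5101, -0.3632, 0.3561]
tool_rot: [2.808, 1.154, 0.552]
contact_force: [-0.5, -0.2, -2.4]
opening: 0.0318
[ 0.3461  0.0825 -0.9346] [ 0.3447  0.0805 -0.9353] [-0.8831 -0.1293  1.615   0.3265  1.4947 -0.0904]
shift mm [-29.6833 -16.4285  83.2669]
```

```bash
python3 -m creep '[[0,-0.016,-0.008,0,0,0,0],[0,-0.016,-0.008,0.015,0,0,0],[0,0,0,0.025,0,0,0],[0,0,0,0.025,0,0,0],[0,0,0,0.015,0,0,0],[0,0,0,0,0,0,0],[0,0,0,0,0,0,0],[0,0,0,0,0,0,0],[0,0,0,0,0,0,0]]'
python3 - <<'E'
from h import *
from station import ctrl,get_image,calibration
o=ctrl.get_obs();k=calibration('wrist');im=get_image('wrist')[:,:,::-1];cv2.imwrite('pics/wrist6.png',im)
np.savez('k6.npz',R=k['R'],t=k['t'],mtx=k['mtx'],p=o['tool_pos'],r=o['tool_rot'])
print(o['tool_pos'],o['tool_rot'],proj(k,np.array([[.5521,-.3548,.1477],[.5819,-.284,.1655],[.5077,-.2899,.1365]])))
h=cv2.cvtColor(im,cv2.COLOR_BGR2HSV);H,S,V=[h[...,i].astype(int) for i in range(3)]
print(blobs((H>100)&(H<130)&(S>120),(0,0,560,420),20)[:3])
s=get_image('scene')[:,:,::-1];cv2.imwrite('pics/scene6.png',s)
cv2.imwrite('pics/m6.png',np.hstack([cv2.resize(im,(400,300)),cv2.resize(s[210:330,40:200],(400,300),interpolation=cv2.INTER_CUBIC)]))
E
```

```text
t: 15.85
tool_pos: [0.5073, -0.3683, 0.2718]
tool_rot: [2.802, 1.153, 0.556]
contact_force: [0.1, 0.2, -2.3]
opening: 0.0316
[ 0.5073 -0.3683  0.2718] [2.8019 1.1531 0.5556] [[280.5704 190.9106]
 [242.464   92.3498]
 [179.3056 175.455 ]]
[(354, array([279.94, 193.69]))]
```

View pics/m6.png

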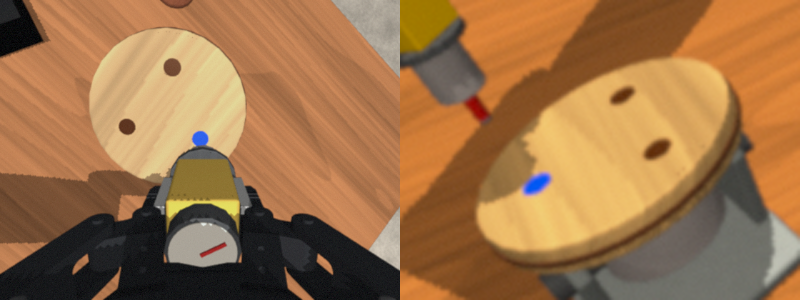

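The wrist view shows the blue inlay at (280,194) just above the flange and the browns at about (240,94) and (178,177). The predicted positions are within 3 px. I refine the platter pose with the wrist picture.

```bash
python3 - <<'E'
from h import *
from station import calibration
d=np.load('k6.npz');W={k:d[k] for k in('R','t','mtx')};S,T=calibration('scene'),calibration('top')
im=cv2.imread('pics/wrist6.png');h=cv2.cvtColor(im,cv2.COLOR_BGR2HSV);H,Sa,V=[h[...,i].astype(int) for i in range(3)]
b1=blobs((V<140)&(H<20),(225,78,260,110),50);b2=blobs((V<140)&(H<20),(160,160,196,194),50)
m=((H>100)&(H<130)&(Sa>120)).astype(np.uint8);x,y,w,hh,_=cv2.connectedComponentsWithStats(m)[2][1:][0];print('blue bbox',x,y,w,hh,b1,b2)
blue=(279.94,193.69)
pts=[[(94.33,283.15),(463.27,196.1),blue],[(142.42,269.19),(430.43,180.77),b1[0][1]],[(128.48,247.93),(431.15,218.59),b2[0][1]]]
def mk(v): return v[:3]+Ro.from_rotvec(v[3:6]).apply([[.045*np.cos(a),.045*np.sin(a),0] for a in np.radians([0,120,240])])
K=(S,T,W)
def f(v,use,wts):
    P=mk(v);return np.concatenate([w*(proj(K[i],P)-np.array([u[i] for u in pts])).ravel() for i,w in zip(use,wts)])
X=np.array([.5521,-.3548,.1477])-[.5475,-.3101,.1499];X/=np.linalg.norm(X);n=np.array([-.3447,-.0805,.9353]);
x0=[.5475,-.3101,.1499,*Ro.from_matrix(np.c_[X,np.cross(n,X),n]).as_rotvec()]
z=Ro.from_rotvec(d['r']).as_matrix()[:,2]
for use,w in(((0,1),(1,1)),((2,),(1,)),((0,1,2),(1,1,.5))):
    r=least_squares(f,x0,args=(use,w));R=Ro.from_rotvec(r.x[3:]).as_matrix();b=mk(r.x)[0]
    n=R[:,2];tip=d['p']+Ro.from_rotvec(d['r']).apply([.002,-.0005,.0767])
    e=Ro.from_rotvec(d['r']).inv().apply(b-tip)
    print(use,'rms',np.sqrt(np.mean(r.fun**2)),'blue',b,'n',n,'ang err',np.arccos(-z@n),'shift in tool mm',e*1e3)
tip=d['p']+Ro.from_rotvec(d['r']).apply([.002,-.0005,.0767]);print('tip scene',proj(S,tip),'blue scene (94.33,283.15)')
s=cv2.imread('pics/scene6.png').astype(int);print('red',blobs((s[...,2]>90)&(s[...,1]<60)&(s[...,0]<60),(60,240,85,265),2))
E
```

```text
blue bbox 21 0 1 1 [(442, array([240.75,  93.83]))] [(384, array([177.44, 177.02]))]
(0, 1) rms 0.559807391342727 blue [ 0.5521 -0.3548  0.1477] n [-0.3447 -0.0805  0.9353] ang err 0.00649305801401321 shift in tool mm [-1.132  -2.8883 55.882 ]
(2,) rms 8.447194706740887e-14 blue [ 0.5489 -0.3553  0.1547] n [-0.4084 -0.1478  0.9007] ang err 0.09526613057498495 shift in tool mm [-1.4548 -3.3001 48.1597]
(0, 1, 2) rms 0.6766340446373625 blue [ 0.5511 -0.3547  0.1471] n [-0.335  -0.0812  0.9387] ang err 0.016806657219755834 shift in tool mm [-1.9382 -3.7629 56.1054]
tip scene [ 74.0834 257.6367] blue scene (94.33,283.15)
red [(50, array([ 70.66, 253.14]))]
```

```bash
python3 -m creep '[[0,-0.0017,-0.0035,0.005,0,0,0],[0,0,0,0.01,0,0,0],[0,0,0,0.012,0,0,0],[0,0,0,0.01,0,0,0],[0,0,0,0.003,0,0,0],[0,0,0,0,0,0,0],[0,0,0,0,0,0,0],[0,0,0,0,0,0,0]]'
python3 - <<'E'
from h import *
from station import ctrl,get_image,calibration
o=ctrl.get_obs();Rt=Ro.from_rotvec(o['tool_rot']);tip=o['tool_pos']+Rt.apply([.002,-.0005,.0767])
print(np.round(Rt.inv().apply(np.array([.5515,-.3548,.1475])-tip)*1e3,1),proj(calibration('scene'),tip))
s=get_image('scene')[:,:,::-1];w=get_image('wrist')[:,:,::-1]
cv2.imwrite('pics/m7.png',np.hstack([cv2.resize(s[240:315,50:150],(533,400),interpolation=cv2.INTER_CUBIC),cv2.resize(w[140:290,230:330],(266,400),interpolation=cv2.INTER_CUBIC)]))
E
```

```text
t: 16.75
tool_pos: [0.5177, -0.3634, 0.2321]
tool_rot: [2.804, 1.153, 0.555]
contact_force: [-0.6, 0.4, -2.4]
opening: 0.0313
[ 0.2  0.9 14.8] [ 89.7503 275.0332]
```

View pics/m7.png

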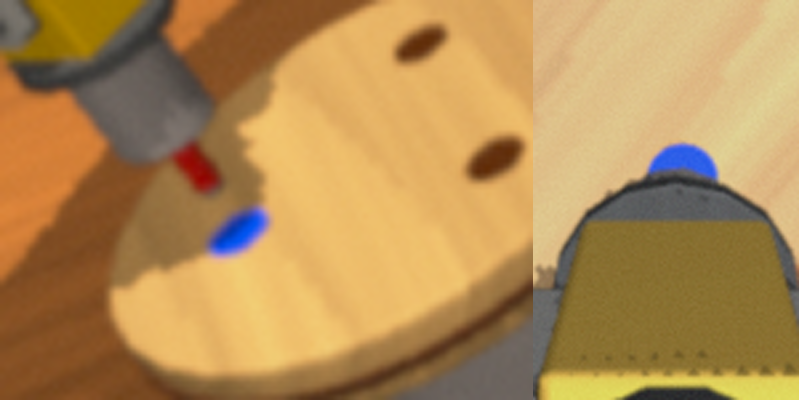

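The tip at crop (211,190) points along its axis at the blue disc at (239,231), and the wrist view agrees. Now I approach to contact, watching the force.

```bash
cat > favg.py <<'E'
from h import *
from station import ctrl,get_image
n=np.array([-.342,-.081,.936]);F=[];A=[]
for _ in range(6):
    o=ctrl.get_obs();F.append(o['contact_force']);get_image('top')
F=np.mean(F,0);Rt=Ro.from_rotvec(o['tool_rot']);tip=o['tool_pos']+Rt.apply([.002,-.0005,.0767])
print('F',F,'axial press',(F-[0,0,-2.5])@n,'tip-to-blue mm',Rt.inv().apply(np.array([.5515,-.3548,.1475])-tip)*1e3)
E
python3 favg.py; python3 -m creep '[[0,0,0,0.005,0,0,0],[0,0,0,0.004,0,0,0],[0,0,0,0.003,0,0,0],[0,0,0,0.002,0,0,0],[0,0,0,0,0,0,0],[0,0,0,0,0,0,0],[0,0,0,0,0,0,0]]';python3 favg.py
```

```text
F [-0.2981 -0.1008 -2.3993] axial press 0.20432782885068365 tip-to-blue mm [ 0.3796  1.4804 14.2776]
t: 17.85
tool_pos: [0.5225, -0.362, 0.2185]
tool_rot: [2.804, 1.154, 0.555]
contact_force: [0.0, 0.6, -1.7]
opening: 0.0319
F [-0.2602  0.0998 -2.1474] axial press 0.4109382471674785 tip-to-blue mm [0.3639 1.4791 0.2458]
```

Contact is just starting, as predicted. I press in 4 mm and check again.

```bash
python3 -m creep '[[0,0,0.001,0.002,0,0,0],[0,0,0,0.002,0,0,0],[0,0,0,0,0,0,0],[0,0,0,0,0,0,0],[0,0,0,0,0,0,0]]';python3 favg.py;
```

```text
t: 18.65
tool_pos: [0.5246, -0.3625, 0.215]
tool_rot: [2.804, 1.153, 0.555]
contact_force: [0.5, -0.5, -1.5]
opening: 0.0316
F [-0.38   -0.5804 -1.1263] axial press 1.462725605769499 tip-to-blue mm [ 0.3092  0.3303 -3.7089]
```

```bash
python3 -m creep '[[0,0,0,0.0015,0,0,0],[0,0,0,0.0015,0,0,0],[0,0,0,0.001,0,0,0],[0,0,0,0,0,0,0],[0,0,0,0,0,0,0],[0,0,0,0,0,0,0]]';python3 favg.py;
```

```text
t: 19.55
tool_pos: [0.526, -0.3621, 0.2112]
tool_rot: [2.804, 1.153, 0.555]
contact_force: [-0.5, -1.1, -0.7]
opening: 0.0315
F [-0.3505 -0.8747  0.255 ] axial press 2.7693556926500285 tip-to-blue mm [ 0.3466  0.4125 -7.7748]
```

```bash
python3 -m creep '[[0,0,0,0.0012,0,0,0],[0,0,0,0,0,0,0],[0,0,0,0,0,0,0],[0,0,0,0,0,0,0],[0,0,0,0,0,0,0]]';python3 favg.py; python3 - <<'E'
from h import *
from station import get_image
s=get_image('scene')[:,:,::-1];w=get_image('wrist')[:,:,::-1]
h=cv2.cvtColor(s,cv2.COLOR_BGR2HSV);print('blue now',blobs((h[...,0]>100)&(h[...,0]<130)&(h[...,1]>120),(70,228,182,322),4)[:2])
cv2.imwrite('pics/m8.png',np.hstack([cv2.resize(s[240:315,50:150],(533,400),interpolation=cv2.INTER_CUBIC),cv2.resize(w[140:290,230:330],(266,400),interpolation=cv2.INTER_CUBIC)]))
E
```

```text
t: 20.35
tool_pos: [0.5263, -0.3619, 0.2099]
tool_rot: [2.805, 1.154, 0.555]
contact_force: [-1.0, -1.4, -0.3]
opening: 0.0317
F [-0.6506 -0.894   0.6312] axial press 3.2256897331152827 tip-to-blue mm [ 0.3668  0.5815 -9.0688]
blue now [(27, array([ 94.19, 283.74]))]
```

View pics/m8.png

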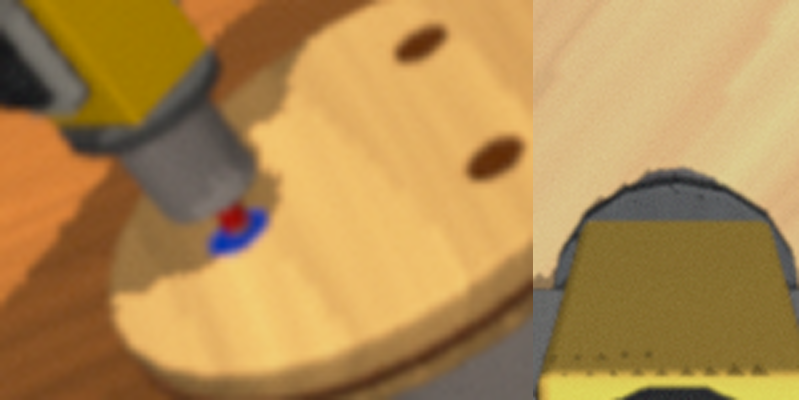

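The red tip at crop (236,226) is on the blue disc (239,231), and the browns have not moved. The axial force is about 3.0 N, and the plunger is in by 7 mm (from force) to 9 mm (from geometry). I hand it in.

```bash
python3 -c "
from station import finish_job,ctrl
print(ctrl.get_obs()['dq'].round(4));print(finish_job())"
```

```text
[ 0.0006  0.0009 -0.0014 -0.001  -0.0005  0.0003]
the job is handed in; nothing more can be done
None
```

I handed the job in with the gauge still gripped and pressed on the blue inlay, about half-way in; the station reported no verdict.

- **Test block:** I gripped the gauge (opening 31.5 mm), lifted it straight out and pressed it upright on the black dot. The force rose by about 3.3 N, which with the geometry puts the plunger about 8 mm in, held for over 1.2 s. A picture showed the tip on the dot.
- **Blue inlay:** I tilted the gauge to the measured face (about 0.36 rad).
    - **Tip position:** the last picture shows the tip within about 1–2 mm of the blue disc's centre.
    - **Press:** the axial force is about 3 N and the arm is at rest.
    - **Platter:** its inlays have not moved in the picture.

**Checks that disagreed:**
- **Plunger depth on the inlay:** about 7 mm from force and about 9 mm from geometry, both inside 4–12 mm.
- **Face direction:** the wrist camera alone put the gauge 0.095 rad off square (ill-conditioned fit), against about 0.01–0.02 rad from the other fits. I used the latter; the limit is 0.14 rad.
- **Block and bystanders:** I did not re-measure them at the end.

My first move call was a careless unit probe. I expected it to be refused, but it ran as a small clamped move in free space, with no harm done.

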